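Set out a seal set on the carver's display strip

ROBOT

A 7-joint arm with a two-finger parallel gripper is mounted at the origin on the work surface. World frame = base frame: x ahead of the robot, y to its left, z up, the work surface at z = 0. Lengths are in m, angles in degrees, forces in N, time in s.
With the tool pointing down it reaches from about 0.4 to 0.75 m from the base axis. Payload 19.5 kg.
Tool frame: the origin (TCP) lies on the mounting face of the last link; the fingertips stand 173 mm ahead of it and the grasp point (between the pads) lies 155 mm ahead of it; z points along the fingers, y is the line along which they close (so a half turn about z gives the same grasp; the last joint's range is limited). The gripper opens to 85 mm and grips with 20 to 120 N. Pads are 22 mm wide; open, the fingers measure 114 mm over their backs; the gripper's body (76 mm by 85 mm) begins 54 mm behind the grasp point. The pads swing forward as they close: fully open they stand 13 mm farther back than shut.
Start: joints at [-73.952, 40.479, -1.581, 85.061, 1.261, 54.483, -4.326], TCP at [0.182, 0.545, 0.405] pointing down, gripper open.
Joint ranges: [-155.06, 155.06], [-18.47, 123.98], [-90, 86.84], [0, 140.48], [-83.41, 263.41], [0, 116], [-161.91, 161.91]. Speed limits (degrees/s): [108.29, 108.29, 147.25, 147.25, 172.46, 172.46, 172.46].

INTERFACE

Orientations are given as a 3x3 rotation matrix whose columns are the frame's x, y, z axes.
In Python, from station import env gives the robot as it stands.
- The arm moves only by the tool move_arm, never from a script. Its argument "commands" is a list of rows, each an object with "grip": the opening, from 0 (shut) to 1 (fully open); "translation": the shift along the world's x, y, z in cm, a list of three; "spin": the turn about the world's z in rad. A call has 1 to 12 rows; each row is the pose to reach, as a shift and turn from the pose commanded when the call began; what a row does not reach only later rows make up. A row lasts 1/12 s, in which the tool goes at most 41.7 mm and 7.16 degrees, less where a joint would pass 70% of its speed; a pose out of reach is approached as far as the arm can. A call with a gripper value outside its range is refused whole. The fingers move at their own pace and stop on an object; "squeeze" is the grip in N (left out, the last holds). Time passes only in rows, so rows that repeat a pose let the fingers close. It gives the time, the measured TCP pose, the force, the opening and the grip force at its end, in the units of the state.
- env.sense(): the state, without advancing time (a new reading comes with each control period).
- env.read_camera(name): name is "scene" or "side" or "wrist"; returns the picture (420x560x3 uint8, red, green, blue); there is no depth.
- env.camera_params(name): a dict with "camera_matrix" (3x3 intrinsics, pixels), "R" (3x3) and "t" (3): a world point X has camera coordinates R X + t. Camera axes: x right, y down, z forward; pixel columns grow to the right and rows downward; lengths in m; the calibration is good to about 2 mm. A picture is of the moment at which its call begins: read the wrist's pose just before it. camera_params takes no time and is no camera call; for the wrist camera it gives the pose at the moment of the call.
- env.sign_off(): hands the job in; it is judged then, once.
Trained networks look in the newest picture that a camera, given by its name, has taken for a name from the list of things; names that differ only in an ending like _2 or _b are one class to them, and where a whole thing is asked for, a point or a joint stands for the part that bears it (a point fixed in the world has none). Each returns a list of dicts, best first, with "p" (0 to 1); they miss things now and then, are a little off and sometimes report something else, mostly with a low value. They report only what shows in the picture. A call takes as long as a camera call. They do not tell look-alikes from the thing itself.
- env.silhouettes(name, camera): "mask" (420x560 bool, what is visible of it) and "centre" ([column, row] in pixels, amid what is visible of it).
The state is a dict: "clock": time; "joints": joint angles; "qvel": joint speeds; "joint_efforts": joint torques, N m; "eef_pos": TCP position; "orientation": TCP orientation; "contact_force": force on the tool from outside, world axes, zero at the start; "moment": the same for the moment, N m; "opening": opening from 0.0 (shut) to 1.0 (fully open); "finger_force": force on a finger pad.
Only numpy, scipy, OpenCV 4.12 (cv2) and the standard library are available. Lean on these libraries where they do the work, as an engineer would, in place of code of your own. Each camera call takes 0.05 s, during which the arm holds its last target. There are 200 camera calls.

TASK

Set out the seal set for viewing: put the wooden riser flat on the middle cork pad of the display strip and stand the round seal centred on top of it, and stand the square seal centred on the end pad next to the brass clamp and the oblong seal centred on the other end pad, so that the riser is between them. Set the ink dish the right way up and centred on the round coaster behind the strip. Do not topple a seal on the way, and leave the lidded jar and the brass paperweight where they are.

Things in the scene. Friction and masses are not known exactly. Their poses are not given: they have to be found in the camera images.
- strip: Fixed display strip of dark wood, 250 mm long (its y), 64 mm wide (its x), 12 mm high, standing on the bench's black mat (top of mat z = 0). Three flush square cork pads, 52 mm, are let into its top: one at the middle (strip y = 0) and one near each end (strip y = +85 and -85 mm), all on its centre line (strip x = 0). Origin: centre of its underside. Its x points away from the robot, to within a small yaw, its y to the robot's left.
- coaster: Fixed round cork coaster, 72 mm across, 3 mm high, on the mat behind the strip (on the side away from the robot), its centre 85 to 95 mm from the strip's centre line. Origin: centre of its underside.
- clamp: Fixed brass seal-carving clamp: round base 104 mm across, two brass jaws with wooden liners, a knurled screw at both ends (164 mm over the screws, along its x), 66 mm high. It stands beyond one end of the strip, left or right by chance; a flat dark inkstone, 130 x 90 x 22 mm, not listed, is at the other end. Origin: centre of its underside.
- riser_mid (a point): Loose riser: plain low block of light wood, 46 x 46 mm and 20 mm high, about 35 g. Point: its centre, 10 mm above its underside; axes along its edges, z up. Starts flat on the mat.
- round_seal_mid (a point): Loose round seal of pale stone, upright cylinder 30 mm across, 48 mm high with a domed top (straight sides for the lower 40 mm), about 90 g. Point: on its axis, 24 mm above its underside; z up. Starts standing on the mat.
- square_seal_mid (a point): Loose square seal of pale stone, upright block 32 x 32 mm, 44 mm high (full width for the lower 38 mm, then a 24 mm square cap), about 120 g. Point: its centre, 22 mm above its underside; axes along its edges, z up. Starts standing on the mat.
- oblong_seal_mid (a point): Loose oblong seal of pale stone, upright block 24 mm (its x) by 46 mm (its y), 42 mm high (full width for the lower 36 mm, then a 17 x 38 mm cap), about 110 g. Point: its centre, 21 mm above its underside; z up. Starts standing on the mat.
- dish_mid (a point): Loose ink dish, empty: open round white ceramic dish, 60 mm across outside with upright sides (54 mm across at the foot), 4 mm wall, 24 mm high, about 80 g. Point: on its axis, 12 mm above its underside; z up. Starts standing on the mat.
- paste_jar: Bystander: loose closed blue-glazed jar with a knobbed lid, 53 mm across, 45 mm high. Origin: centre of its underside. It stands among the loose things.
- paperweight: Bystander: loose brass bar, 22 mm (its x) by 130 mm (its y), 12 mm high, with a small knob up to 24 mm. Origin: centre of its underside. It lies between the robot and the strip.
There are look-alikes about, which are no part of the job. What is shaped like the part that bears oblong_seal_mid but orange or turquoise is not meant.

How it is judged:
By the outcome, as a careful person would: the job done as asked, in the order asked, and still so for the second after the job is handed in, with the robot touching nothing.
It also fails if it takes over 128 s, if anything falls off the work surface, if the arm or the gripper's body presses on something with over 40 N, if the wrist force passes 120 N, or if a joint passes its speed limit or range.

## Working session

There is one attempt and no reset: what is moved stays moved. The work goes in short steps, Python scripts to look and compute and a tool call to move; the robot and the scene stay as the last step left them, time stands still between calls to the robot, and variables do not carry over. Pictures are saved under pics/ and viewed, at most 17 in all, crops included, and the job is handed in when it is done.

Besides the shell and the picture viewer there is one more tool, called after ">>>" in YAML: its name, and indented under it one key for each argument. move_arm: Moves the arm, as the interface text tells. Its arguments: {"type":"object","properties":{"commands":{"type":"array"},"squeeze":{"type":"number"}},"required":["commands"]}

```bash
ls; mkdir -p pics; python3 - <<'E'
from station import env
import cv2, numpy as np
s=env.sense(); print(s)
for c in ("scene","side"):
    im=env.read_camera(c); cv2.imwrite(f"pics/{c}0.png",im[:,:,::-1])
    p=env.camera_params(c); print(c,p)
E
```

```text
pics
{'clock': 0.0, 'joints': array([-73.95166611,  40.51399237,  -1.58192907,  85.08452271,
         1.25901602,  54.48211304,  -4.32644   ]), 'qvel': array([0.05010454, 0.02651134, 0.11308555, 0.04558591, 0.00134999,
       0.02634665, 0.00243971]), 'joint_efforts': array([-3.40276756e-05, -8.83222175e+01,  1.23449296e+00, -2.36165196e+01,
        1.68213865e-02,  6.63884362e-03, -2.55003084e-05]), 'eef_pos': array([0.18182719, 0.54541488, 0.40422624]), 'orientation': array([[-9.48659054e-01,  3.16300317e-01, -3.31436480e-04],
       [ 3.16300490e-01,  9.48658467e-01, -1.05490495e-03],
       [-1.92467463e-05, -1.10557865e-03, -9.99999389e-01]]), 'contact_force': array([-1.01126008,  0.63000373, -0.74875028]), 'moment': array([-0.01330298,  0.00817511,  0.003043  ]), 'finger_force': 0.0, 'opening': 1.0009238056818905}
scene {'camera_matrix': array([[458.72388849,   0.        , 280.94901094],
       [  0.        , 458.72388849, 216.42012752],
       [  0.        ,   0.        ,   1.        ]]), 'R': array([[ 0.59664016,  0.80250742, -0.00153949],
       [ 0.43936414, -0.32825813, -0.83618524],
       [-0.67155021,  0.4982253 , -0.54844496]]), 't': array([-0.28061365, -0.22065679,  1.41873268])}
side {'camera_matrix': array([[436.06349229,   0.        , 273.54207485],
       [  0.        , 436.06349229, 204.21585988],
       [  0.        ,   0.        ,   1.        ]]), 'R': array([[-0.61221868,  0.79066124, -0.0065647 ],
       [ 0.47781938,  0.36334087, -0.79979501],
       [-0.62998169, -0.49278618, -0.60023733]]), 't': array([ 0.35500389, -0.20831564,  1.36965078])}
```

View pics/scene0.png

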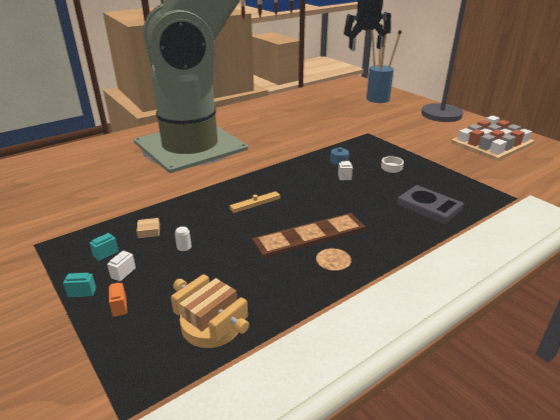

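View pics/side0.png

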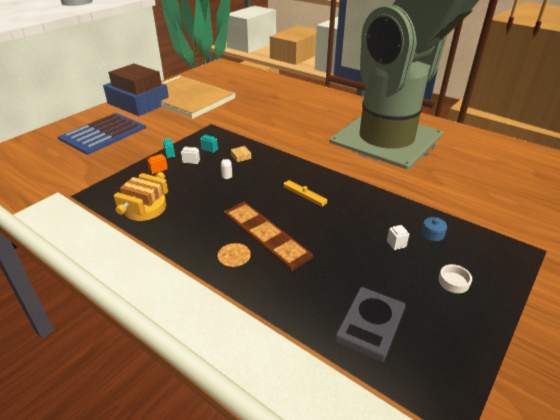

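```bash
cat > h.py <<'E'
from station import env
import cv2, numpy as np
def ray(c,uv,z,p=None):
    "world point at height z on the ray through pixel uv"
    p=p or env.camera_params(c)
    R,t=p["R"],p["t"]; o=-R.T@t
    d=R.T@np.linalg.inv(p["camera_matrix"])@np.array([uv[0],uv[1],1.])
    return o+d*(z-o[2])/d[2]
def proj(p,X):
    q=p["camera_matrix"]@(p["R"]@np.asarray(X,float).T+p["t"][:,None]); return (q[:2]/q[2]).T
E
python3 - <<'E'
from h import *
H=dict(strip=.012,coaster=.003,clamp=.033,riser_mid=.01,round_seal_mid=.024,square_seal_mid=.022,oblong_seal_mid=.021,dish_mid=.012,paste_jar=.022,paperweight=.008)
for n,z in H.items():
    for c in ("scene","side"):
        for d in env.silhouettes(n,c)[:4]:
            print(n,c,round(d["p"],2),np.round(d["centre"]),d["mask"].sum(),ray(c,d["centre"],z)[:2].round(3))
print(env.sense()["clock"])
E
```

```text
strip scene 0.75 [306. 236.] 2332 [ 0.598 -0.028]
strip side 0.91 [269. 236.] 2236 [0.603 0.005]
coaster scene 0.56 [334. 259.] 583 [ 0.687 -0.025]
coaster side 0.65 [229. 256.] 580 [ 0.698 -0.029]
clamp side 0.96 [142. 196.] 1971 [ 0.693 -0.322]
riser_mid scene 0.68 [146. 229.] 423 [ 0.366 -0.295]
riser_mid scene 0.63 [330. 260.] 632 [ 0.693 -0.041]
round_seal_mid scene 0.65 [182. 238.] 325 [ 0.461 -0.254]
round_seal_mid side 0.66 [224. 168.] 185 [ 0.466 -0.258]
square_seal_mid scene 0.77 [343. 169.] 234 [0.432 0.236]
square_seal_mid scene 0.42 [305. 236.] 2235 [ 0.609 -0.038]
square_seal_mid side 0.8 [398. 235.] 409 [0.434 0.237]
oblong_seal_mid scene 0.9 [118. 298.] 496 [ 0.557 -0.427]
oblong_seal_mid scene 0.89 [ 78. 287.] 684 [ 0.484 -0.475]
oblong_seal_mid scene 0.69 [103. 246.] 522 [ 0.386 -0.396]
oblong_seal_mid scene 0.63 [122. 266.] 610 [ 0.473 -0.389]
oblong_seal_mid side 0.83 [190. 155.] 261 [ 0.469 -0.388]
oblong_seal_mid side 0.73 [156. 163.] 292 [ 0.557 -0.433]
oblong_seal_mid side 0.56 [211. 142.] 244 [ 0.38  -0.393]
oblong_seal_mid side 0.56 [171. 148.] 117 [ 0.475 -0.465]
dish_mid scene 0.53 [394. 162.] 309 [0.472 0.394]
dish_mid side 0.78 [454. 276.] 739 [0.471 0.376]
paste_jar scene 0.72 [339. 155.] 226 [0.362 0.287]
paste_jar side 0.59 [431. 229.] 453 [0.371 0.286]
paperweight scene 0.95 [253. 199.] 407 [ 0.396 -0.03 ]
paperweight side 0.87 [305. 193.] 446 [ 0.409 -0.029]
paperweight side 0.27 [432. 227.] 475 [0.345 0.283]
1.1
```

The pictures agree with the networks. The clamp is at scene (210,312), at the strip's −y end, so the square seal goes on the −y pad. The white oblong is at scene (122,266). The look-alikes are orange at (118,298) and turquoise at (78,285) and (103,246). The white one fits "pale stone", and I'll confirm it in a wrist crop before reaching. The inkstone is at (430,203) and the dish at (393,164). The jar is at (340,156), close behind the square seal at (345,170).

```bash
python3 - <<'E'
from h import *
p=env.camera_params("wrist"); s=env.sense()
print(p["camera_matrix"]); 
o=-p["R"].T@p["t"]; T=s["orientation"]
print("cam in tool",T.T@(o-s["eef_pos"]),"axes in tool\n",(T.T@p["R"].T).round(3))
E
```

```text
[[332.32334116   0.         281.44945089]
 [  0.         332.32334116 210.71508704]
 [  0.           0.           1.        ]]
cam in tool [0.07702546 0.00120874 0.03069022] axes in tool
 [[-0.001 -0.953 -0.304]
 [ 1.    -0.    -0.001]
 [ 0.001 -0.304  0.953]]
```

>>> move_arm:
  commands:
    - {"grip":1,"translation":[27,-21.5,0],"spin":-1.25}
    - {"grip":1,"translation":[27,-21.5,0],"spin":-1.25}
    - {"grip":1,"translation":[27,-21.5,0],"spin":-1.25}
    - {"grip":1,"translation":[27,-21.5,0],"spin":-1.25}
    - {"grip":1,"translation":[27,-21.5,0],"spin":-1.25}
    - {"grip":1,"translation":[27,-21.5,0],"spin":-1.25}
    - {"grip":1,"translation":[27,-21.5,0],"spin":-1.25}
    - {"grip":1,"translation":[27,-21.5,0],"spin":-1.25}
    - {"grip":1,"translation":[27,-21.5,0],"spin":-1.25}
    - {"grip":1,"translation":[27,-21.5,0],"spin":-1.25}
    - {"grip":1,"translation":[27,-21.5,0],"spin":-1.25}
    - {"grip":1,"translation":[27,-21.5,0],"spin":-1.25}

```text
clock: 2.1
eef_pos: [0.4515, 0.3309, 0.4046]
orientation: [[-0.003, 1.0, -0.0], [1.0, 0.003, -0.0], [-0.0, -0.0, -1.0]]
contact_force: [-0.4, -0.2, 0.0]
opening: 0.996
finger_force: 0.0
```

```bash
cat >> h.py <<'E'
def look(tag,names):
    "wrist picture + silhouettes, saved with the camera for later fits"
    import pickle
    p=env.camera_params("wrist"); im=env.read_camera("wrist")
    cv2.imwrite(f"pics/{tag}.png",im[:,:,::-1])
    D={n:env.silhouettes(n,"wrist") for n in names}
    pickle.dump((p,im,D),open(f"{tag}.pkl","wb"))
    for n in names:
        for d in D[n][:4]:
            print(n,round(d["p"],2),np.round(d["centre"]),d["mask"].sum(),ray("wrist",d["centre"],.02,p)[:2].round(3))
    s=env.sense(); print(s["clock"],s["eef_pos"].round(4),"psi",np.degrees(np.arctan2(s["orientation"][1,1],s["orientation"][0,1])).round(2))
E
python3 -c "
from h import *
look('v1',['square_seal_mid','dish_mid','paste_jar'])"
```

```text
square_seal_mid 0.61 [269. 256.] 1141 [0.438 0.241]
dish_mid 0.97 [310. 130.] 2710 [0.482 0.385]
paste_jar 0.66 [200. 213.] 2063 [0.362 0.293]
2.3 [0.4515 0.3308 0.4048] psi 0.14
```

View pics/v1.png

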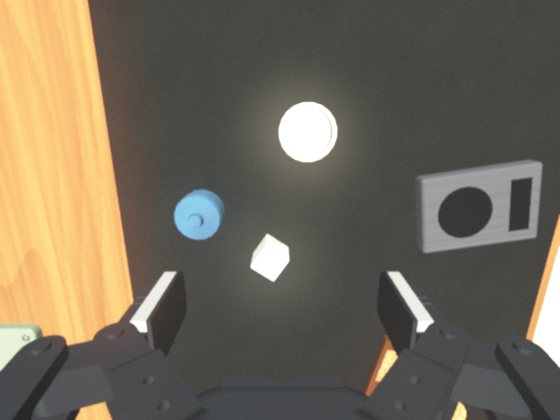

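The wrist view shows the square seal at (270,258), turned about 25–30°, the dish at (308,132) upright and the jar at (200,214). I'll look at the strip and then the right group.

>>> move_arm:
  commands:
    - {"grip":1,"translation":[17,-38,0],"spin":0}
    - {"grip":1,"translation":[17,-38,0],"spin":0}
    - {"grip":1,"translation":[17,-38,0],"spin":0}
    - {"grip":1,"translation":[17,-38,0],"spin":0}
    - {"grip":1,"translation":[17,-38,0],"spin":0}
    - {"grip":1,"translation":[17,-38,0],"spin":0}
    - {"grip":1,"translation":[17,-38,0],"spin":0}
    - {"grip":1,"translation":[17,-38,0],"spin":0}
    - {"grip":1,"translation":[17,-38,0],"spin":0}
    - {"grip":1,"translation":[17,-38,0],"spin":0}
    - {"grip":1,"translation":[17,-38,0],"spin":0}
    - {"grip":1,"translation":[17,-38,0],"spin":0}

```text
clock: 3.3
eef_pos: [0.622, -0.0516, 0.4042]
orientation: [[0.002, 1.0, -0.0], [1.0, -0.002, -0.001], [-0.001, -0.0, -1.0]]
contact_force: [0.0, 0.9, -0.2]
opening: 1.001
finger_force: 0.0
```

```bash
python3 -c "
from h import *
look('v2',['strip','coaster'])"
```

```text
coaster 0.9 [341. 154.] 3180 [ 0.686 -0.023]
3.45 [ 0.6217 -0.0483  0.4047] psi 0.08
```

>>> move_arm:
  commands:
    - {"grip":1,"translation":[-16,-33,0],"spin":0}
    - {"grip":1,"translation":[-16,-33,0],"spin":0}
    - {"grip":1,"translation":[-16,-33,0],"spin":0}
    - {"grip":1,"translation":[-16,-33,0],"spin":0}
    - {"grip":1,"translation":[-16,-33,0],"spin":0}
    - {"grip":1,"translation":[-16,-33,0],"spin":0}
    - {"grip":1,"translation":[-16,-33,0],"spin":0}
    - {"grip":1,"translation":[-16,-33,0],"spin":0}
    - {"grip":1,"translation":[-16,-33,0],"spin":0}
    - {"grip":1,"translation":[-16,-33,0],"spin":0}
    - {"grip":1,"translation":[-16,-33,0],"spin":0}

```text
clock: 4.37
eef_pos: [0.4614, -0.3799, 0.4048]
orientation: [[0.002, 1.0, -0.0], [1.0, -0.002, -0.0], [-0.0, -0.0, -1.0]]
contact_force: [1.5, 0.6, 0.8]
opening: 1.002
finger_force: 0.0
```

```bash
python3 - <<'E'
from h import *
look('v3',['riser_mid','round_seal_mid','oblong_seal_mid','clamp'])
a=cv2.imread('pics/v2.png');b=cv2.imread('pics/v3.png')
cv2.imwrite('pics/v23.png',cv2.resize(np.hstack([a,b]),(800,300),interpolation=cv2.INTER_AREA))
E
```

```text
riser_mid 0.79 [186.  90.] 2333 [ 0.367 -0.287]
round_seal_mid 0.93 [283.  50.] 1021 [ 0.464 -0.251]
oblong_seal_mid 0.98 [296. 254.] 1197 [ 0.48  -0.467]
oblong_seal_mid 0.95 [362. 223.] 1276 [ 0.553 -0.429]
oblong_seal_mid 0.89 [290. 187.] 1117 [ 0.472 -0.387]
oblong_seal_mid 0.75 [214. 193.] 1367 [ 0.388 -0.393]
clamp 0.6 [504. 123.] 10748 [ 0.692 -0.32 ]
4.6167 [ 0.4627 -0.3783  0.4048] psi 0.08
```

View pics/v23.png

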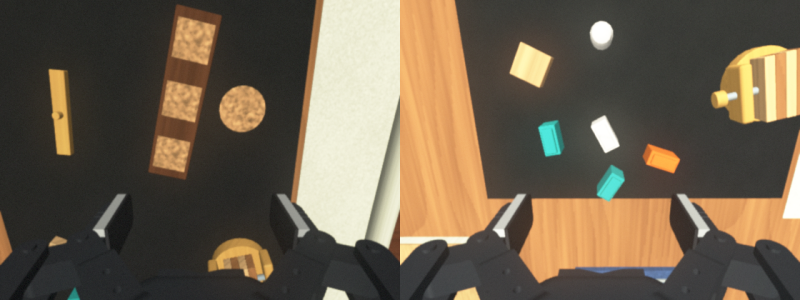

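The left half shows the strip, about 9° off, with its pads at about (193,40), (181,101) and (171,154) of the half-size view. The coaster is at (242,108) and the paperweight at (61,112). The right half shows the riser at (531,64), the round seal at (601,35) and the white oblong at (604,135). Now I'll fit models to the masks.

```bash
cat >> h.py <<'E'
def box(a,b,z0,z1): return np.array([[x,y,z] for x in(-a/2,a/2) for y in(-b/2,b/2) for z in(z0,z1)])
def cyl(d0,d1,z0,z1,n=48):
    t=np.linspace(0,2*np.pi,n); return np.vstack([np.c_[d/2*np.cos(t),d/2*np.sin(t),0*t+z] for d,z in((d0,z0),(d1,z1))])
M=dict(riser_mid=[box(.046,.046,0,.02)],round_seal_mid=[cyl(.03,.03,0,.04),cyl(.03,.018,.04,.0465)],
 square_seal_mid=[box(.032,.032,0,.038),box(.024,.024,.038,.044)],oblong_seal_mid=[box(.024,.046,0,.036),box(.017,.038,.036,.042)],
 dish_mid=[cyl(.054,.06,0,.024)],coaster=[cyl(.072,.072,0,.003)],strip=[box(.064,.25,0,.012)])
from scipy.optimize import minimize
def render(p,parts,q,z=0,S=4):
    c,s=np.cos(q[2]),np.sin(q[2]); m=np.zeros((420*S,560*S),np.uint8)
    for P in parts:
        X=P@np.array([[c,s,0],[-s,c,0],[0,0,1]])+[q[0],q[1],z]
        h=cv2.convexHull(((proj(p,X)+.5)*S*16).astype(np.float32)).round().astype(np.int32)
        cv2.fillPoly(m,[h],255,shift=4)
    return cv2.resize(m,(560,420),interpolation=cv2.INTER_AREA)/255.
def fit(p,mask,name,xy,yaws=(0,),z=0):
    f=lambda v:1-np.minimum(r:=render(p,M[name],[v[0]/100,v[1]/100,v[2]/3],z),mask).sum()/np.maximum(r,mask).sum()
    best=min((minimize(f,[xy[0]*100,xy[1]*100,y*3],method="Nelder-Mead",options=dict(initial_simplex=np.array([xy[0]*100,xy[1]*100,y*3])+np.vstack([np.zeros(3),np.eye(3)*.6]),xatol=.005,fatol=1e-4)) for y in yaws),key=lambda r:r.fun)
    v=best.x; return v[0]/100,v[1]/100,np.degrees(v[2]/3),1-best.fun
E
python3 - <<'E'
from h import *
import pickle
Y=np.radians([-60,-30,0,30,60,90])
for tag,n,i,xy,ys in(("v1","square_seal_mid",0,(.436,.241),Y),("v1","dish_mid",0,(.475,.385),(0,)),("v2","coaster",0,(.69,-.02),(0,)),("v3","riser_mid",0,(.367,-.287),Y),("v3","round_seal_mid",0,(.462,-.252),(0,)),("v3","oblong_seal_mid",2,(.471,-.387),Y)):
    p,im,D=pickle.load(open(tag+".pkl","rb")); print(n,np.round(fit(p,D[n][i]["mask"].astype(float),n,xy,ys),4))
p,im,D=pickle.load(open("v2.pkl","rb"))
hsv=cv2.cvtColor(im,cv2.COLOR_RGB2HSV); 
m=((hsv[...,2]>35)&(hsv[...,1]>60)).astype(np.uint8); m[:,300:]=0; m[:,:195]=0; m[262:]=0
n,l,st,c=cv2.connectedComponentsWithStats(m); k=1+st[1:,4].argmax(); m=(l==k); 
print("strip",st[k],np.round(fit(p,m.astype(float),"strip",(.60,-.01),np.radians([-9,9])),4))
mm=((hsv[...,2]>130)&(hsv[...,1]>60)).astype(np.uint8); mm=cv2.morphologyEx(mm,cv2.MORPH_CLOSE,np.ones((5,5),np.uint8))
n,l,st,c=cv2.connectedComponentsWithStats(mm)
for k in range(1,n):
    if 800<st[k,4]<6000:
        h=cv2.convexHull(np.argwhere(l==k)[:,::-1].astype(np.float32)); r=cv2.minAreaRect(h); print("pad",st[k],np.round(r[1],1),round(r[2],1),ray("wrist",r[0],.012,p)[:2].round(4))
E
```

```text
square_seal_mid [  0.4389   0.2401 -32.139    0.9389]
dish_mid [0.4788 0.3826 8.1458 0.977 ]
coaster [ 0.6867 -0.0245 11.171   0.9457]
riser_mid [  0.3626  -0.2882 -25.0412   0.9522]
round_seal_mid [ 0.4628 -0.2516  7.4727  0.9558]
oblong_seal_mid [ 0.4683 -0.3872 26.7365  0.9389]
strip [  200     5   100   253 17419] [ 5.9270e-01 -1.1400e-02 -1.2182e+01  8.0600e-01]
pad [ 407    0   46  285 2562] [  9.8 286.5] 7.3 [ 0.7815 -0.0114]
pad [ 240   23   62   69 3146] [55.1 59.6] 12.0 [0.6116 0.0723]
pad [  68   97   31  121 2485] [121.8  22.6] 85.7 [ 0.4073 -0.0268]
pad [ 226  112   58   60 2541] [51.5 51. ] 12.3 [ 0.5928 -0.0107]
pad [ 307  120   65   65 3299] [62.2 65.1] 45.0 [ 0.6852 -0.0222]
pad [ 213  189   54   53 2084] [48.1 44.5] 12.1 [ 0.5741 -0.0937]
pad [ 292  334   91   58 3381] [90.7 53.4] 10.0 [ 0.6988 -0.2983]
```

All measurements check out. Pad spacing is 85 mm, strip yaw is −12.5° and its middle is at (0.593,−0.011). The coaster is 94 mm off the centre line. First the riser.

>>> move_arm:
  commands:
    - {"grip":0.8,"translation":[-9.9,9.1,-14],"spin":-0.436}
    - {"grip":0.8,"translation":[-9.9,9.1,-14],"spin":-0.436}
    - {"grip":0.8,"translation":[-9.9,9.1,-14],"spin":-0.436}
    - {"grip":0.8,"translation":[-9.9,9.1,-14],"spin":-0.436}
    - {"grip":0.8,"translation":[-9.9,9.1,-14],"spin":-0.436}
    - {"grip":0.8,"translation":[-9.9,9.1,-14],"spin":-0.436}
    - {"grip":0.8,"translation":[-9.9,9.1,-14],"spin":-0.436}
    - {"grip":0.8,"translation":[-9.9,9.1,-18],"spin":-0.436}
    - {"grip":0.8,"translation":[-9.9,9.1,-22.5],"spin":-0.436}
    - {"grip":0.8,"translation":[-9.9,9.1,-22.5],"spin":-0.436}
    - {"grip":0.8,"translation":[-9.9,9.1,-22.5],"spin":-0.436}

```text
clock: 5.53
eef_pos: [0.3631, -0.2886, 0.1792]
orientation: [[0.423, 0.906, -0.002], [0.906, -0.423, 0.002], [0.001, -0.002, -1.0]]
contact_force: [1.0, -0.2, 1.7]
opening: 0.8
finger_force: 0.0
```

```bash
python3 -c "
from h import *
look('v4',['riser_mid'])"
```

```text
riser_mid 0.68 [281. 281.] 10912 [ 0.365 -0.283]
5.6333 [ 0.3635 -0.2889  0.1818] psi -25.03
```

View pics/v4.png

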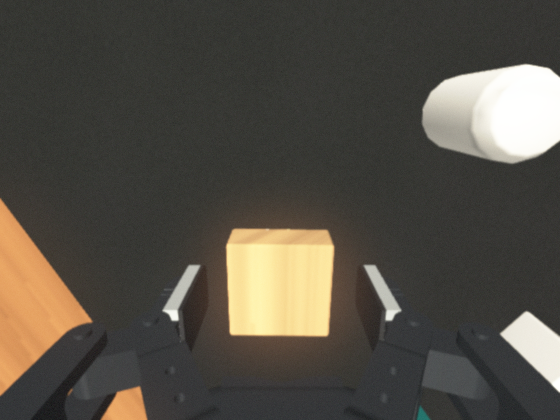

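The riser at (280,290) sits square between the pads. Close and lift.

>>> move_arm:
  squeeze: 40
  commands:
    - {"grip":0.8,"translation":[0,0,-0.3],"spin":0}
    - {"grip":0.4,"translation":[0,0,-0.3],"spin":0}
    - {"grip":0.4,"translation":[0,0,-0.3],"spin":0}
    - {"grip":0.4,"translation":[0,0,-0.3],"spin":0}
    - {"grip":0.4,"translation":[0,0,-0.3],"spin":0}
    - {"grip":0.4,"translation":[0,0,-0.3],"spin":0}
    - {"grip":0.4,"translation":[0,0,-0.3],"spin":0}
    - {"grip":0.4,"translation":[0,0,3],"spin":0}
    - {"grip":0.4,"translation":[0,0,7],"spin":0}
    - {"grip":0.4,"translation":[0,0,9.7],"spin":0}

```text
clock: 6.47
eef_pos: [0.3626, -0.2885, 0.2797]
orientation: [[0.424, 0.906, 0.001], [0.906, -0.424, -0.0], [0.0, 0.001, -1.0]]
contact_force: [-0.1, 0.3, -0.3]
opening: 0.525
finger_force: 43.5
```

>>> move_arm:
  commands:
    - {"grip":0.4,"translation":[22.98,27.83,0],"spin":0.218}
    - {"grip":0.4,"translation":[22.98,27.83,0],"spin":0.218}
    - {"grip":0.4,"translation":[22.98,27.83,0],"spin":0.218}
    - {"grip":0.4,"translation":[22.98,27.83,0],"spin":0.218}
    - {"grip":0.4,"translation":[22.98,27.83,0],"spin":0.218}
    - {"grip":0.4,"translation":[22.98,27.83,0],"spin":0.218}
    - {"grip":0.4,"translation":[22.98,27.83,0],"spin":0.218}
    - {"grip":0.4,"translation":[22.98,27.83,0],"spin":0.218}
    - {"grip":0.4,"translation":[22.98,27.83,0],"spin":0.218}
    - {"grip":0.4,"translation":[22.98,27.83,0],"spin":0.218}
    - {"grip":0.4,"translation":[22.98,27.83,-4],"spin":0.218}
    - {"grip":0.4,"translation":[22.98,27.83,-4],"spin":0.218}

```text
clock: 7.47
eef_pos: [0.5915, -0.0096, 0.2328]
orientation: [[0.217, 0.976, -0.005], [0.976, -0.217, 0.0], [-0.001, -0.005, -1.0]]
contact_force: [-1.8, 0.8, -2.4]
opening: 0.526
finger_force: 43.5
```

```bash
python3 - <<'E'
from h import *
look('v5',['riser_mid'])
s=env.sense(); print(s["opening"],s["finger_force"],s["contact_force"])
E
```

```text
riser_mid 0.77 [283. 282.] 11117 [ 0.587 -0.035]
7.5667 [ 0.5924 -0.0105  0.2372] psi -12.57
0.5284467052384212 43.48971962928772 [ 0.85929396  0.33780263 -0.4079988 ]
```

View pics/v5.png

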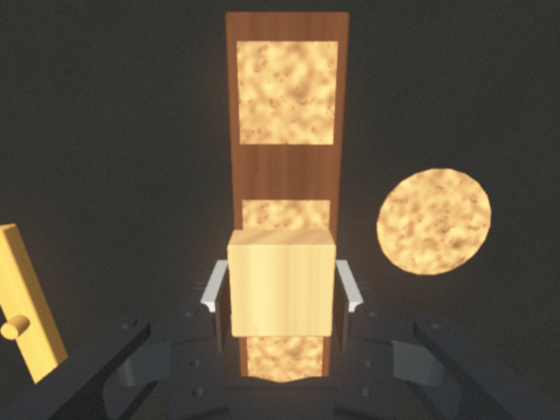

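The riser is held squarely over the strip and the strip runs vertically in the image, with the upper pad at (287,92). I'll check the strip and riser against the model here.

```bash
python3 - <<'E'
from h import *
import pickle
p,im,D=pickle.load(open("v5.pkl","rb"))
print("riser in hand",np.round(fit(p,D["riser_mid"][0]["mask"].astype(float),"riser_mid",(.592,-.01),np.radians([-12.5]),z=.0585),4))
v=im[...,0].astype(int)  # red channel: cork bright, wood ~90, mat ~20
g=cv2.GaussianBlur(im[...,0],(5,5),0)
_,m=cv2.threshold(g,150,255,cv2.THRESH_BINARY); m=cv2.morphologyEx(m,cv2.MORPH_CLOSE,np.ones((9,9),np.uint8))
n,l,st,c=cv2.connectedComponentsWithStats(m)
for k in range(1,n):
    if 5000<st[k,4]<12000:
        pts=np.argwhere(l==k)[:,::-1]
        if st[k,1]<160:
            w=np.array([ray("wrist",q,.012 if st[k,0]<350 else .003,p)[:2] for q in cv2.convexHull(pts.astype(np.float32))[:,0]],np.float32)*1000
            r=cv2.minAreaRect(w) if st[k,0]<350 else cv2.minEnclosingCircle(w); print(st[k],r)
# strip side edges at rows
for row in(25,60,100,140,170,190):
    x=np.where(g[row,200:370]>50)[0]+200; a,b=ray("wrist",(x[0]-.5,row),.012,p),ray("wrist",(x[-1]+.5,row),.012,p)
    print(row,x[0],x[-1],((a+b)/2)[:2].round(4),np.linalg.norm(a-b).round(4))
E
```

```text
riser in hand [ 5.92100e-01 -7.90000e-03 -1.10126e+01  9.10300e-01]
[  235    40   104   106 10640] ((611.9033203125, 71.6087646484375), (53.497955322265625, 54.438114166259766), 77.41384887695312)
25 200 369 [0.6181 0.1047] 0.0866
60 200 369 [0.6146 0.0887] 0.0891
100 200 369 [0.6103 0.0693] 0.0922
140 200 369 [0.6057 0.0485] 0.0956
170 200 369 [0.6021 0.0318] 0.0982
190 200 369 [0.5995 0.0202] 0.1001
```

```bash
python3 - <<'E'
from h import *
import pickle
p,im,D=pickle.load(open("v5.pkl","rb"))
for uv in((232.5,243),(333,243),(232,336),(331,336)): print(uv,ray("wrist",uv,.080,p)[:2].round(4))
a=[ray("wrist",uv,.080,p)[:2] for uv in((232.5,243),(333,243),(232,336),(331,336))]
print(np.mean(a,0),np.linalg.norm(a[0]-a[1]),np.linalg.norm(a[0]-a[2]))
p,im,D=pickle.load(open("v4.pkl","rb"))
print("riser on mat, near",np.round(fit(p,D["riser_mid"][0]["mask"].astype(float),"riser_mid",(.363,-.288),np.radians([-25])),4))
E
```

```text
(232.5, 243) [0.5782 0.0203]
(333, 243) [0.6173 0.0117]
(232, 336) [ 0.5664 -0.0224]
(331, 336) [ 0.6089 -0.0317]
[ 0.59267485 -0.00554042] 0.04000197351762514 0.04432276827234238
riser on mat, near [  0.3623  -0.2884 -25.3067   0.9596]
```

The mat fit put the riser within 1 mm of the grasp centre, and the pad estimate repeats to within 1 mm. Lower and release.

>>> move_arm:
  commands:
    - {"grip":0.4,"translation":[0.05,-0.1,-2.5],"spin":0}
    - {"grip":0.4,"translation":[0.05,-0.1,-4],"spin":0}
    - {"grip":0.4,"translation":[0.05,-0.1,-4.7],"spin":0}
    - {"grip":0.4,"translation":[0.05,-0.1,-4.7],"spin":0}
    - {"grip":0.4,"translation":[0.05,-0.1,-4.75],"spin":0}
    - {"grip":0.75,"translation":[0.05,-0.1,-4.75],"spin":0}
    - {"grip":0.75,"translation":[0.05,-0.1,-4.75],"spin":0}
    - {"grip":0.75,"translation":[0.05,-0.1,-4.75],"spin":0}
    - {"grip":0.75,"translation":[0.05,-0.1,-2],"spin":0}
    - {"grip":0.75,"translation":[0.05,-0.1,2.3],"spin":0}
    - {"grip":0.75,"translation":[0.05,-0.1,2.3],"spin":0}

```text
clock: 8.48
eef_pos: [0.5942, -0.0116, 0.2658]
orientation: [[0.218, 0.976, 0.007], [0.976, -0.218, -0.0], [0.001, 0.007, -1.0]]
contact_force: [1.3, -0.1, 1.8]
opening: 0.747
finger_force: 0.0
```

```bash
python3 - <<'E'
from h import *
import pickle
look('v6',['riser_mid'])
p,im,D=pickle.load(open("v6.pkl","rb"))
print("riser on pad",np.round(fit(p,D["riser_mid"][0]["mask"].astype(float),"riser_mid",(.593,-.011),np.radians([-12.5]),z=.012),4))
E
```

```text
riser_mid 0.96 [282. 224.] 5130 [ 0.597 -0.012]
8.5833 [ 0.5934 -0.0112  0.2615] psi -12.54
riser on pad [ 5.94400e-01 -1.11000e-02 -1.27107e+01  9.73900e-01]
```

View pics/v6.png

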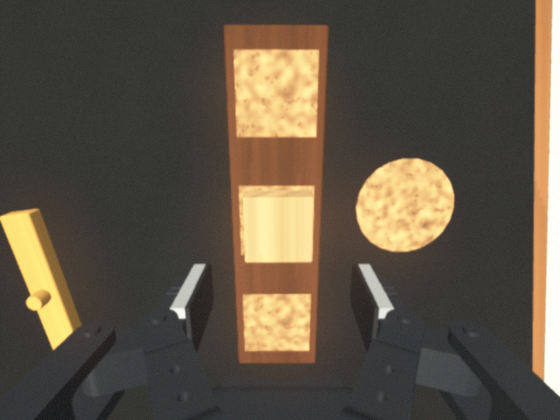

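```bash
cat >> h.py <<'E'
def pads(p,im,rows=((20,160),(285,360)),cols=(225,330)):
    out=[]
    g=cv2.GaussianBlur(im[...,0],(5,5),0)
    for r0,r1 in rows:
        m=np.zeros_like(g); m[r0:r1,cols[0]:cols[1]]=(g[r0:r1,cols[0]:cols[1]]>150)*255
        m=cv2.morphologyEx(m,cv2.MORPH_CLOSE,np.ones((9,9),np.uint8))
        n,l,st,c=cv2.connectedComponentsWithStats(m); k=1+st[1:,4].argmax()
        w=np.array([ray("wrist",q,.012,p)[:2] for q in cv2.convexHull(np.argwhere(l==k)[:,::-1].astype(np.float32))[:,0]],np.float32)*1000
        out.append(cv2.minAreaRect(w)); print(np.round(out[-1][0],1),np.round(out[-1][1],1),round(out[-1][2],1))
    return out
E
python3 - <<'E'
from h import *
import pickle
p,im,D=pickle.load(open("v6.pkl","rb")); a,b=pads(p,im)
d=np.subtract(a[0],b[0]); print(np.add(a[0],b[0])/2,np.linalg.norm(d),np.degrees(np.arctan2(-d[0],d[1])))
E
```

```text
[609.5  65.4] [68.3 57.9] 77.3
[574.4 -94.2] [67.7 59.4] 77.7
[591.92575073 -14.40245056] 163.3407485583117 -12.411436924344443
```

```bash
sed -i 's/im\[...,0\],(5,5),0)\n    for/X/; s/g=cv2.GaussianBlur(im\[...,0\],(5,5),0)/g=cv2.GaussianBlur(im[...,1],(5,5),0)/' h.py; python3 - <<'E'
from h import *
import pickle
p,im,D=pickle.load(open("v6.pkl","rb"));print(im[160:170,270,1].mean(),im[90:100,260:300,1].mean()); a,b=pads(p,im)
d=np.subtract(a[0],b[0]); print(np.add(a[0],b[0])/2,np.linalg.norm(d),np.degrees(np.arctan2(-d[0],d[1])))
E
```

```text
91.3 196.045
[611.9  71.7] [52.7 52.7] 77.2
[574.5 -94.4] [52.  52.6] 77.2
[593.22570801 -11.35332108] 170.25793491535777 -12.688792581672068
```

The riser is within 1.2 mm of the pad centre and aligned. Next, the round seal.

>>> move_arm:
  commands:
    - {"grip":0.75,"translation":[-13.05,-24,0],"spin":0}
    - {"grip":0.75,"translation":[-13.05,-24,0],"spin":0}
    - {"grip":0.75,"translation":[-13.05,-24,0],"spin":0}
    - {"grip":0.75,"translation":[-13.05,-24,0],"spin":0}
    - {"grip":0.75,"translation":[-13.05,-24,0],"spin":0}
    - {"grip":0.75,"translation":[-13.05,-24,0],"spin":0}
    - {"grip":0.75,"translation":[-13.05,-24,0],"spin":0}
    - {"grip":0.75,"translation":[-13.05,-24,0],"spin":0}
    - {"grip":0.75,"translation":[-13.05,-24,0],"spin":0}
    - {"grip":0.75,"translation":[-13.05,-24,-4],"spin":0}
    - {"grip":0.75,"translation":[-13.05,-24,-7.8],"spin":0}
    - {"grip":0.75,"translation":[-13.05,-24,-7.8],"spin":0}

```text
clock: 9.58
eef_pos: [0.4619, -0.2493, 0.176]
orientation: [[0.216, 0.976, -0.007], [0.976, -0.216, 0.005], [0.003, -0.008, -1.0]]
contact_force: [-0.7, 0.7, -2.3]
opening: 0.749
finger_force: 0.0
```

```bash
python3 - <<'E'
from h import *
import pickle
look('v7',['round_seal_mid'])
p,im,D=pickle.load(open("v7.pkl","rb"))
print("round",np.round(fit(p,D["round_seal_mid"][0]["mask"].astype(float),"round_seal_mid",(.463,-.2516)),4))
E
```

```text
round_seal_mid 0.79 [284. 311.] 7209 [ 0.461 -0.256]
9.6833 [ 0.4628 -0.2505  0.1816] psi -12.5
round [ 0.4628 -0.2525 11.1414  0.9676]
```

>>> move_arm:
  squeeze: 40
  commands:
    - {"grip":0.2,"translation":[0,0,0],"spin":0}
    - {"grip":0.2,"translation":[0,0,0],"spin":0}
    - {"grip":0.2,"translation":[0,0,0],"spin":0}
    - {"grip":0.2,"translation":[0,0,0],"spin":0}
    - {"grip":0.2,"translation":[0,0,0],"spin":0}
    - {"grip":0.2,"translation":[0,0,0],"spin":0}
    - {"grip":0.2,"translation":[0,0,0],"spin":0}
    - {"grip":0.2,"translation":[0,0,2],"spin":0}
    - {"grip":0.2,"translation":[0,0,5],"spin":0}
    - {"grip":0.2,"translation":[0,0,8],"spin":0}
    - {"grip":0.2,"translation":[0,0,11],"spin":0}
    - {"grip":0.2,"translation":[0,0,11],"spin":0}

```text
clock: 10.68
eef_pos: [0.4632, -0.2515, 0.2973]
orientation: [[0.217, 0.976, 0.006], [0.976, -0.217, -0.003], [-0.002, 0.007, -1.0]]
contact_force: [0.3, -0.1, 0.4]
opening: 0.333
finger_force: 40.2
```

>>> move_arm:
  commands:
    - {"grip":0.2,"translation":[1.3,2.4,0],"spin":0}
    - {"grip":0.2,"translation":[3,5.5,0],"spin":0}
    - {"grip":0.2,"translation":[4.8,8.8,0],"spin":0}
    - {"grip":0.2,"translation":[6.6,12.1,0],"spin":0}
    - {"grip":0.2,"translation":[8.4,15.4,0],"spin":0}
    - {"grip":0.2,"translation":[10.2,18.7,0],"spin":0}
    - {"grip":0.2,"translation":[11.8,21.7,0],"spin":0}
    - {"grip":0.2,"translation":[13.1,24.1,0],"spin":0}
    - {"grip":0.2,"translation":[13.1,24.1,-2],"spin":0}
    - {"grip":0.2,"translation":[13.1,24.1,-4.5],"spin":0}
    - {"grip":0.2,"translation":[13.1,24.1,-6],"spin":0}
    - {"grip":0.2,"translation":[13.1,24.1,-6],"spin":0}

```text
clock: 11.68
eef_pos: [0.593, -0.0099, 0.2298]
orientation: [[0.217, 0.976, -0.003], [0.976, -0.217, 0.0], [-0.0, -0.003, -1.0]]
contact_force: [-0.4, -0.7, -1.0]
opening: 0.334
finger_force: 40.2
```

```bash
python3 - <<'E'
from h import *
import pickle
look('v8',['round_seal_mid','riser_mid'])
p,im,D=pickle.load(open("v8.pkl","rb")); s=env.sense(); print(s["opening"],s["finger_force"])
print("round in hand",np.round(fit(p,D["round_seal_mid"][0]["mask"].astype(float),"round_seal_mid",(.594,-.011),z=.05),4))
E
```

```text
riser_mid 0.71 [289. 226.] 3690 [0.6   0.001]
11.8333 [ 0.5939 -0.0103  0.2331] psi -12.56
0.33273467582771704 40.179069812293164Traceback (most recent call last):
  File "<stdin>", line 5, in <module>
IndexError: list index out of range
```

View pics/v8.png

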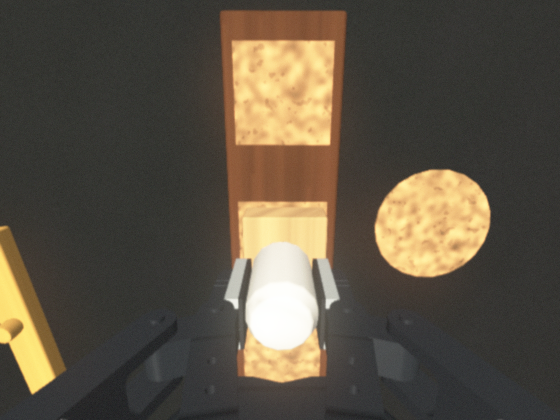

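The round seal is held upright over the riser at (282,300). Lower, release and rise.

>>> move_arm:
  commands:
    - {"grip":0.2,"translation":[0,0,-0.8],"spin":0}
    - {"grip":0.2,"translation":[0,0,-1.4],"spin":0}
    - {"grip":0.2,"translation":[0,0,-1.7],"spin":0}
    - {"grip":0.2,"translation":[0,0,-1.8],"spin":0}
    - {"grip":0.2,"translation":[0,0,-1.8],"spin":0}
    - {"grip":0.6,"translation":[0,0,-1.8],"spin":0}
    - {"grip":0.6,"translation":[0,0,-1.8],"spin":0}
    - {"grip":0.6,"translation":[0,0,-1.8],"spin":0}
    - {"grip":0.6,"translation":[0,0,1],"spin":0}
    - {"grip":0.6,"translation":[0,0,5],"spin":0}
    - {"grip":0.6,"translation":[0,0,8],"spin":0}
    - {"grip":0.6,"translation":[0,0,8],"spin":0}

```text
clock: 12.83
eef_pos: [0.5945, -0.0106, 0.3169]
orientation: [[0.217, 0.976, 0.007], [0.976, -0.217, -0.0], [0.001, 0.007, -1.0]]
contact_force: [0.6, -0.4, 0.5]
opening: 0.601
finger_force: 0.0
```

```bash
python3 - <<'E'
from h import *
import pickle
look('v9',['round_seal_mid','riser_mid'])
p,im,D=pickle.load(open("v9.pkl","rb"))
for n,z in(("round_seal_mid",.032),("riser_mid",.012)):
    if D[n]: print(n,np.round(fit(p,D[n][0]["mask"].astype(float),n,(.594,-.011),np.radians([-12.5]),z=z),4))
E
```

```text
round_seal_mid 0.63 [276. 217.] 1749 [ 0.59  -0.021]
riser_mid 0.77 [281. 190.] 1697 [0.6   0.001]
12.9833 [ 0.5936 -0.0101  0.3113] psi -12.54
round_seal_mid [ 0.5944 -0.0106 -8.1759  0.8978]
riser_mid [ 5.94500e-01 -1.14000e-02 -1.29233e+01  4.90300e-01]
```

The round seal stands at (0.5944,−0.0106) on the riser. Now the square seal.

>>> move_arm:
  commands:
    - {"grip":0.65,"translation":[-15.5,25.1,0],"spin":-0.34}
    - {"grip":0.65,"translation":[-15.5,25.1,0],"spin":-0.34}
    - {"grip":0.65,"translation":[-15.5,25.1,0],"spin":-0.34}
    - {"grip":0.65,"translation":[-15.5,25.1,0],"spin":-0.34}
    - {"grip":0.65,"translation":[-15.5,25.1,0],"spin":-0.34}
    - {"grip":0.65,"translation":[-15.5,25.1,0],"spin":-0.34}
    - {"grip":0.65,"translation":[-15.5,25.1,-1],"spin":-0.34}
    - {"grip":0.65,"translation":[-15.5,25.1,-3],"spin":-0.34}
    - {"grip":0.65,"translation":[-15.5,25.1,-5],"spin":-0.34}
    - {"grip":0.65,"translation":[-15.5,25.1,-5],"spin":-0.34}
    - {"grip":0.65,"translation":[-15.5,25.1,-5],"spin":-0.34}

```text
clock: 13.9
eef_pos: [0.4386, 0.2403, 0.2609]
orientation: [[0.531, 0.847, -0.002], [0.847, -0.531, -0.002], [-0.003, -0.001, -1.0]]
contact_force: [0.3, -0.7, 0.0]
opening: 0.649
finger_force: 0.0
```

```bash
python3 - <<'E'
from h import *
import pickle
look('v10',['square_seal_mid'])
p,im,D=pickle.load(open("v10.pkl","rb"))
print(np.round(fit(p,D["square_seal_mid"][0]["mask"].astype(float),"square_seal_mid",(.439,.240),np.radians([-32,-20,-45])),4))
E
```

```text
square_seal_mid 0.75 [283. 229.] 3195 [0.439 0.238]
14.0 [0.4391 0.2402 0.2622] psi -32.09
[  0.4391   0.2402 -34.4269   0.971 ]
```

View pics/v10.png

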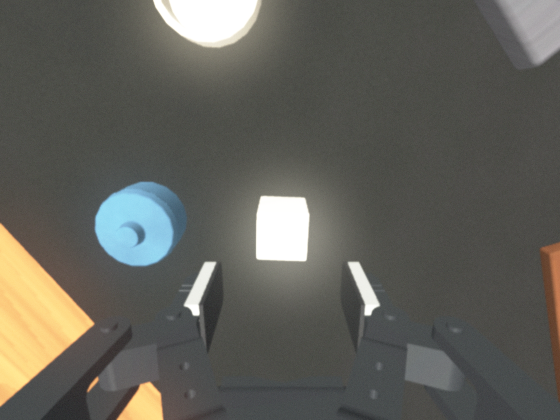

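The square seal is at (283,228), square to the fingers, and the jar at (140,225) is clear of them. Descend, grip and lift.

>>> move_arm:
  squeeze: 40
  commands:
    - {"grip":0.65,"translation":[0,0,-3],"spin":-0.04}
    - {"grip":0.65,"translation":[0,0,-6],"spin":-0.04}
    - {"grip":0.65,"translation":[0,0,-7.6],"spin":-0.04}
    - {"grip":0.65,"translation":[0,0,-8],"spin":-0.04}
    - {"grip":0.2,"translation":[0,0,-8],"spin":-0.04}
    - {"grip":0.2,"translation":[0,0,-8],"spin":-0.04}
    - {"grip":0.2,"translation":[0,0,-8],"spin":-0.04}
    - {"grip":0.2,"translation":[0,0,-8],"spin":-0.04}
    - {"grip":0.2,"translation":[0,0,-8],"spin":-0.04}
    - {"grip":0.2,"translation":[0,0,-8],"spin":-0.04}
    - {"grip":0.2,"translation":[0,0,-8],"spin":-0.04}

```text
clock: 14.92
eef_pos: [0.4389, 0.2409, 0.183]
orientation: [[0.564, 0.826, 0.002], [0.826, -0.564, 0.001], [0.002, 0.001, -1.0]]
contact_force: [-0.4, -1.0, 10.8]
opening: 0.368
finger_force: 41.2
```

>>> move_arm:
  commands:
    - {"grip":0.2,"translation":[0,0,2],"spin":0}
    - {"grip":0.2,"translation":[0,0,5],"spin":0}
    - {"grip":0.2,"translation":[0,0,9],"spin":0}
    - {"grip":0.2,"translation":[0,0,13],"spin":0}
    - {"grip":0.2,"translation":[0,0,13],"spin":0}

```text
clock: 15.33
eef_pos: [0.4392, 0.2408, 0.3182]
orientation: [[0.564, 0.826, 0.007], [0.826, -0.564, 0.004], [0.007, 0.004, -1.0]]
contact_force: [1.5, 0.5, -0.7]
opening: 0.366
finger_force: 40.2
```

>>> move_arm:
  commands:
    - {"grip":0.2,"translation":[1,-2.4,0],"spin":0.05}
    - {"grip":0.2,"translation":[2.4,-5.9,0],"spin":0.1}
    - {"grip":0.2,"translation":[3.9,-9.6,0],"spin":0.15}
    - {"grip":0.2,"translation":[5.4,-13.3,0],"spin":0.2}
    - {"grip":0.2,"translation":[6.9,-17,0],"spin":0.25}
    - {"grip":0.2,"translation":[8.4,-20.7,0],"spin":0.3}
    - {"grip":0.2,"translation":[9.9,-24.4,0],"spin":0.35}
    - {"grip":0.2,"translation":[11.4,-28.1,0],"spin":0.377}
    - {"grip":0.2,"translation":[12.7,-31.4,0],"spin":0.377}
    - {"grip":0.2,"translation":[13.55,-33.5,0],"spin":0.377}
    - {"grip":0.2,"translation":[13.55,-33.5,-2],"spin":0.377}
    - {"grip":0.2,"translation":[13.55,-33.5,-5],"spin":0.377}

```text
clock: 16.33
eef_pos: [0.5747, -0.0959, 0.2637]
orientation: [[0.222, 0.975, 0.005], [0.975, -0.222, -0.002], [-0.0, 0.005, -1.0]]
contact_force: [1.0, 0.8, -2.0]
opening: 0.367
finger_force: 40.3
```

>>> move_arm:
  commands:
    - {"grip":0.2,"translation":[0,0,-2.5],"spin":0}
    - {"grip":0.2,"translation":[0,0,-4.5],"spin":0}
    - {"grip":0.2,"translation":[0,0,-6],"spin":0}
    - {"grip":0.2,"translation":[0,0,-6.6],"spin":0}
    - {"grip":0.2,"translation":[0,0,-6.8],"spin":0}
    - {"grip":0.2,"translation":[0,0,-6.8],"spin":0}

```text
clock: 16.83
eef_pos: [0.5741, -0.0942, 0.1948]
orientation: [[0.22, 0.975, -0.0], [0.975, -0.22, -0.0], [-0.0, -0.0, -1.0]]
contact_force: [-0.2, -0.3, -1.0]
opening: 0.362
finger_force: 41.0
```

>>> move_arm:
  commands:
    - {"grip":0.65,"translation":[0,0,0],"spin":0}
    - {"grip":0.65,"translation":[0,0,0],"spin":0}
    - {"grip":0.65,"translation":[0,0,0],"spin":0}
    - {"grip":0.65,"translation":[0,0,3],"spin":0}
    - {"grip":0.65,"translation":[0,0,7],"spin":0}
    - {"grip":0.65,"translation":[0,0,11],"spin":0}
    - {"grip":0.65,"translation":[0,0,14],"spin":0}
    - {"grip":0.65,"translation":[0,0,14],"spin":0}
    - {"grip":0.65,"translation":[0,0,14],"spin":0}

```text
clock: 17.58
eef_pos: [0.5743, -0.0942, 0.3353]
orientation: [[0.22, 0.976, 0.003], [0.976, -0.22, -0.0], [0.0, 0.003, -1.0]]
contact_force: [0.1, -0.2, -0.6]
opening: 0.651
finger_force: 0.0
```

```bash
python3 - <<'E'
from h import *
import pickle
look('v11',['square_seal_mid','round_seal_mid'])
p,im,D=pickle.load(open("v11.pkl","rb"))
for n,z,xy in(("round_seal_mid",.032,(.594,-.011)),("square_seal_mid",.012,(.5745,-.0944))):
    for d in D[n][:1]: print(n,np.round(fit(p,d["mask"].astype(float),n,xy,np.radians([-12.5]),z=z),4))
E
```

```text
square_seal_mid 0.98 [278. 202.] 1837 [ 0.572 -0.098]
round_seal_mid 0.63 [280.  93.] 1620 [ 0.594 -0.009]
17.7333 [ 0.574  -0.0941  0.3328] psi -12.72
round_seal_mid [ 5.94300e-01 -1.07000e-02 -1.08707e+01  9.38600e-01]
square_seal_mid [  0.5746  -0.0952 -14.6625   0.9482]
```

View pics/v11.png

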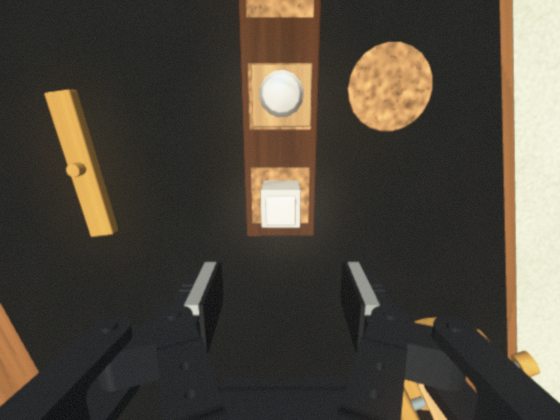

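The square seal at (280,207) stands centred and aligned on the clamp-end pad, and the round seal at (281,93) is on the riser. Now to the white oblong for the confirming look.

>>> move_arm:
  commands:
    - {"grip":0.55,"translation":[-10.6,-29.25,0],"spin":0.688}
    - {"grip":0.55,"translation":[-10.6,-29.25,0],"spin":0.688}
    - {"grip":0.55,"translation":[-10.6,-29.25,0],"spin":0.688}
    - {"grip":0.55,"translation":[-10.6,-29.25,0],"spin":0.688}
    - {"grip":0.55,"translation":[-10.6,-29.25,0],"spin":0.688}
    - {"grip":0.55,"translation":[-10.6,-29.25,0],"spin":0.688}
    - {"grip":0.55,"translation":[-10.6,-29.25,-2],"spin":0.688}
    - {"grip":0.55,"translation":[-10.6,-29.25,-4],"spin":0.688}
    - {"grip":0.55,"translation":[-10.6,-29.25,-6.5],"spin":0.688}
    - {"grip":0.55,"translation":[-10.6,-29.25,-7],"spin":0.688}
    - {"grip":0.55,"translation":[-10.6,-29.25,-7],"spin":0.688}
    - {"grip":0.55,"translation":[-10.6,-29.25,-7],"spin":0.688}

```text
clock: 18.73
eef_pos: [0.4688, -0.386, 0.2642]
orientation: [[-0.45, 0.893, 0.0], [0.893, 0.45, 0.0], [0.0, 0.0, -1.0]]
contact_force: [0.0, -0.3, 0.2]
opening: 0.553
finger_force: 0.0
```

```bash
python3 - <<'E'
from h import *
import pickle
look('v12',['oblong_seal_mid'])
p,im,D=pickle.load(open("v12.pkl","rb"))
for d in D["oblong_seal_mid"]:
    col=im[d["mask"]].mean(0); print(d["centre"],col.round())
    if np.ptp(col)<40: print(np.round(fit(p,d["mask"].astype(float),"oblong_seal_mid",(.468,-.387),np.radians([27,15])),4))
E
```

```text
oblong_seal_mid 0.67 [327. 311.] 207 [ 0.531 -0.432]
oblong_seal_mid 0.64 [159. 181.] 4089 [ 0.385 -0.394]
oblong_seal_mid 0.61 [281. 226.] 2877 [ 0.47  -0.386]
oblong_seal_mid 0.6 [246. 321.] 2513 [ 0.481 -0.466]
18.8333 [ 0.4689 -0.3862  0.265 ] psi 26.77
[327.2, 311.3] [229. 139.  68.]
[159.4, 180.6] [ 85. 226. 218.]
[281.3, 225.5] [254. 254. 253.]
[ 0.468  -0.387  27.5077  0.9434]
[246.4, 320.6] [ 91. 228. 218.]
```

View pics/v12.png

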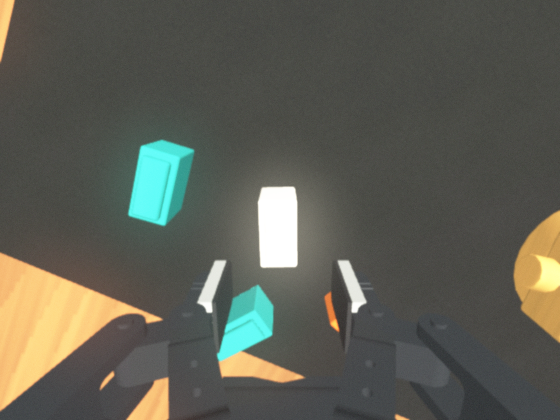

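The candidates are turquoise at (159,181) and (246,321), orange at (327,311) and white at (280,227). The white one is the pale stone seal meant, and it sits between the fingers. Descend, grip and carry it to the far (+y) pad.

>>> move_arm:
  squeeze: 40
  commands:
    - {"grip":0.55,"translation":[0,0,-3],"spin":0}
    - {"grip":0.55,"translation":[0,0,-6],"spin":0}
    - {"grip":0.55,"translation":[0,0,-7.7],"spin":0}
    - {"grip":0.55,"translation":[0,0,-8.2],"spin":0}
    - {"grip":0.1,"translation":[0,0,-8.2],"spin":0}
    - {"grip":0.1,"translation":[0,0,-8.2],"spin":0}
    - {"grip":0.1,"translation":[0,0,-8.2],"spin":0}
    - {"grip":0.1,"translation":[0,0,-8.2],"spin":0}
    - {"grip":0.1,"translation":[0,0,-8.2],"spin":0}
    - {"grip":0.1,"translation":[0,0,-8.2],"spin":0}
    - {"grip":0.1,"translation":[0,0,-8.2],"spin":0}
    - {"grip":0.1,"translation":[0,0,-8.2],"spin":0}

```text
clock: 19.83
eef_pos: [0.4685, -0.3869, 0.1832]
orientation: [[-0.449, 0.893, 0.002], [0.893, 0.449, -0.001], [-0.002, 0.001, -1.0]]
contact_force: [-1.0, 0.8, 9.4]
opening: 0.274
finger_force: 40.6
```

>>> move_arm:
  commands:
    - {"grip":0.1,"translation":[0,0,2],"spin":0}
    - {"grip":0.1,"translation":[0,0,5],"spin":0}
    - {"grip":0.1,"translation":[0,0,9],"spin":0}
    - {"grip":0.1,"translation":[0,0,13],"spin":0}
    - {"grip":0.1,"translation":[0,0,13],"spin":0}

```text
clock: 20.25
eef_pos: [0.4688, -0.3875, 0.3196]
orientation: [[-0.449, 0.893, 0.008], [0.893, 0.449, -0.006], [-0.009, 0.004, -1.0]]
contact_force: [0.8, -1.4, -1.0]
opening: 0.273
finger_force: 39.5
```

>>> move_arm:
  commands:
    - {"grip":0.1,"translation":[0.9,2.9,0],"spin":-0.06}
    - {"grip":0.1,"translation":[2,6.5,0],"spin":-0.12}
    - {"grip":0.1,"translation":[3.2,10.3,0],"spin":-0.19}
    - {"grip":0.1,"translation":[4.4,14.1,0],"spin":-0.26}
    - {"grip":0.1,"translation":[5.6,17.9,0],"spin":-0.33}
    - {"grip":0.1,"translation":[6.8,21.7,0],"spin":-0.4}
    - {"grip":0.1,"translation":[8,25.5,0],"spin":-0.47}
    - {"grip":0.1,"translation":[9.2,29.3,0],"spin":-0.54}
    - {"grip":0.1,"translation":[10.4,33.1,0],"spin":-0.61}
    - {"grip":0.1,"translation":[11.6,36.9,0],"spin":-0.66}
    - {"grip":0.1,"translation":[12.8,40.7,0],"spin":-0.688}
    - {"grip":0.1,"translation":[13.9,44.3,0],"spin":-0.688}

```text
clock: 21.25
eef_pos: [0.6074, 0.059, 0.3126]
orientation: [[0.221, 0.975, 0.001], [0.975, -0.221, 0.001], [0.001, 0.001, -1.0]]
contact_force: [0.5, -0.1, -0.1]
opening: 0.274
finger_force: 39.4
```

>>> move_arm:
  commands:
    - {"grip":0.1,"translation":[0.5,1.6,0],"spin":0}
    - {"grip":0.1,"translation":[0.5,1.6,-2],"spin":0}
    - {"grip":0.1,"translation":[0.5,1.6,-5],"spin":0}
    - {"grip":0.1,"translation":[0.5,1.6,-8],"spin":0}
    - {"grip":0.1,"translation":[0.5,1.6,-10.3],"spin":0}
    - {"grip":0.1,"translation":[0.5,1.6,-11.4],"spin":0}
    - {"grip":0.1,"translation":[0.5,1.6,-11.7],"spin":0}
    - {"grip":0.1,"translation":[0.5,1.6,-11.8],"spin":0}
    - {"grip":0.1,"translation":[0.5,1.6,-11.8],"spin":0}

```text
clock: 22.0
eef_pos: [0.6123, 0.0723, 0.1949]
orientation: [[0.22, 0.975, 0.001], [0.975, -0.22, 0.001], [0.001, 0.001, -1.0]]
contact_force: [-1.0, 0.5, -0.1]
opening: 0.275
finger_force: 40.5
```

>>> move_arm:
  commands:
    - {"grip":0.55,"translation":[0,0,0],"spin":0}
    - {"grip":0.55,"translation":[0,0,0],"spin":0}
    - {"grip":0.55,"translation":[0,0,0],"spin":0}
    - {"grip":0.55,"translation":[0,0,3],"spin":0}
    - {"grip":0.55,"translation":[0,0,7],"spin":0}
    - {"grip":0.55,"translation":[0,0,11],"spin":0}
    - {"grip":0.55,"translation":[0,0,14],"spin":0}
    - {"grip":0.9,"translation":[0,0,14],"spin":0}
    - {"grip":1,"translation":[0,0,14],"spin":0}

```text
clock: 22.75
eef_pos: [0.6123, 0.0723, 0.3353]
orientation: [[0.22, 0.975, 0.003], [0.975, -0.22, 0.001], [0.001, 0.003, -1.0]]
contact_force: [0.3, -0.5, -1.1]
opening: 0.815
finger_force: 0.0
```

```bash
python3 - <<'E'
from h import *
import pickle
look('v13',['oblong_seal_mid'])
p,im,D=pickle.load(open("v13.pkl","rb"))
for d in D["oblong_seal_mid"][:1]: print(np.round(fit(p,d["mask"].astype(float),"oblong_seal_mid",(.612,.072),np.radians([-12.5]),z=.012),4))
E
```

```text
oblong_seal_mid 0.56 [282. 202.] 1819 [0.614 0.068]
oblong_seal_mid 0.3 [272. 240.] 8938 [0.597 0.034]
22.85 [0.612  0.0724 0.3331] psi -12.72
[  0.6134   0.0726 -12.434    0.953 ]
```

View pics/v13.png

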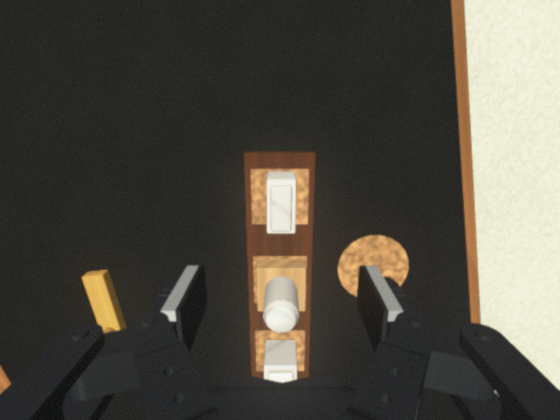

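All three strip items stand well: oblong at (281,203), round on the riser at (281,295), square at (280,355). Now the dish.

>>> move_arm:
  commands:
    - {"grip":1,"translation":[-13.35,31.05,0],"spin":0}
    - {"grip":1,"translation":[-13.35,31.05,0],"spin":0}
    - {"grip":1,"translation":[-13.35,31.05,0],"spin":0}
    - {"grip":1,"translation":[-13.35,31.05,0],"spin":0}
    - {"grip":1,"translation":[-13.35,31.05,0],"spin":0}
    - {"grip":1,"translation":[-13.35,31.05,0],"spin":0}
    - {"grip":1,"translation":[-13.35,31.05,0],"spin":0}
    - {"grip":1,"translation":[-13.35,31.05,-1],"spin":0}
    - {"grip":1,"translation":[-13.35,31.05,-4],"spin":0}
    - {"grip":1,"translation":[-13.35,31.05,-6],"spin":0}
    - {"grip":1,"translation":[-13.35,31.05,-6],"spin":0}
    - {"grip":1,"translation":[-13.35,31.05,-6],"spin":0}

```text
clock: 23.85
eef_pos: [0.4788, 0.3823, 0.2728]
orientation: [[0.221, 0.975, -0.002], [0.975, -0.221, -0.002], [-0.002, -0.001, -1.0]]
contact_force: [0.2, -0.8, 0.7]
opening: 1.002
finger_force: 0.0
```

```bash
python3 - <<'E'
from h import *
import pickle
look('v14',['dish_mid'])
p,im,D=pickle.load(open("v14.pkl","rb"))
print(np.round(fit(p,D["dish_mid"][0]["mask"].astype(float),"dish_mid",(.479,.3826)),4))
E
```

```text
23.95 [0.4793 0.3823 0.2746] psi -12.78Traceback (most recent call last):
  File "<stdin>", line 5, in <module>
IndexError: list index out of range
```

```bash
python3 - <<'E'
from h import *
import pickle
p,im,D=pickle.load(open("v14.pkl","rb"))
m=(im.min(2)>110).astype(np.uint8); m[:,:170]=0; m[:,400:]=0; m[300:]=0
n,l,st,c=cv2.connectedComponentsWithStats(m); k=1+st[1:,4].argmax(); h=cv2.convexHull(np.argwhere(l==k)[:,::-1].astype(np.int32)); mm=np.zeros((420,560),np.uint8); cv2.fillPoly(mm,[h],1)
print(st[k],np.round(fit(p,mm.astype(float),"dish_mid",(.479,.3826)),4))
E
```

```text
[ 230  165  109  110 8690] [ 0.4815  0.3914 -2.4981  0.6206]
```

View pics/v14.png

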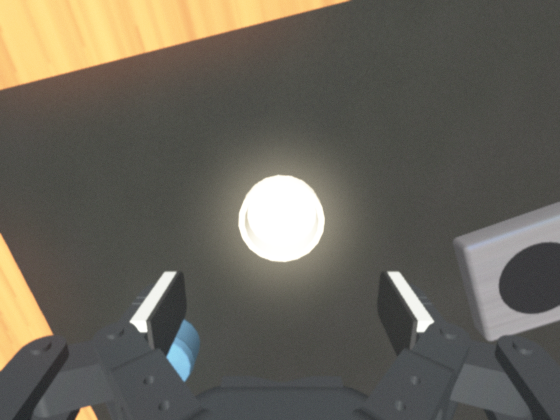

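The dish at (282,218) is upright and centred between the fingers. I'll refit with a tighter threshold, without the glow.

```bash
python3 - <<'E'
from h import *
import pickle
p,im,D=pickle.load(open("v14.pkl","rb"))
m=(im.min(2)>175).astype(np.uint8); m[:,:200]=0; m[:,360:]=0; m[280:]=0
n,l,st,c=cv2.connectedComponentsWithStats(m); k=1+st[1:,4].argmax(); h=cv2.convexHull(np.argwhere(l==k)[:,::-1].astype(np.int32)); mm=np.zeros((420,560),np.uint8); cv2.fillPoly(mm,[h],1)
print(st[k],np.round(fit(p,mm.astype(float),"dish_mid",(.479,.3826)),4))
E
```

```text
[ 238  175   87   87 5881] [0.4793 0.3834 3.376  0.9484]
```

>>> move_arm:
  squeeze: 35
  commands:
    - {"grip":1,"translation":[0,0.07,-3],"spin":0}
    - {"grip":1,"translation":[0,0.07,-6],"spin":0}
    - {"grip":1,"translation":[0,0.07,-8.5],"spin":0}
    - {"grip":1,"translation":[0,0.07,-9.8],"spin":0}
    - {"grip":1,"translation":[0,0.07,-10.1],"spin":0}
    - {"grip":0.6,"translation":[0,0.07,-10.1],"spin":0}
    - {"grip":0.6,"translation":[0,0.07,-10.1],"spin":0}
    - {"grip":0.6,"translation":[0,0.07,-10.1],"spin":0}
    - {"grip":0.6,"translation":[0,0.07,-10.1],"spin":0}
    - {"grip":0.6,"translation":[0,0.07,-10.1],"spin":0}
    - {"grip":0.6,"translation":[0,0.07,-10.1],"spin":0}

```text
clock: 24.87
eef_pos: [0.4792, 0.3836, 0.1748]
orientation: [[0.22, 0.975, 0.002], [0.975, -0.22, 0.001], [0.002, 0.002, -1.0]]
contact_force: [-1.4, -2.3, 9.2]
opening: 0.681
finger_force: 36.1
```

>>> move_arm:
  commands:
    - {"grip":0.6,"translation":[0,0,1.5],"spin":0}
    - {"grip":0.6,"translation":[0,0,4],"spin":0}
    - {"grip":0.6,"translation":[0,0,8],"spin":0}
    - {"grip":0.6,"translation":[0,0,12],"spin":0}
    - {"grip":0.6,"translation":[0,0,14],"spin":0}
    - {"grip":0.6,"translation":[0,0,14],"spin":0}

```text
clock: 25.37
eef_pos: [0.4792, 0.3836, 0.3193]
orientation: [[0.22, 0.975, 0.006], [0.975, -0.22, 0.005], [0.006, 0.005, -1.0]]
contact_force: [-0.5, 0.4, 0.1]
opening: 0.68
finger_force: 38.6
```

```bash
python3 - <<'E'
from h import *
import pickle
for tag,x0,x1,y1 in(("v6",340,470,270),("v11",340,445,140),("v2",300,385,200)):
    p,im,D=pickle.load(open(tag+".pkl","rb"))
    m=(cv2.GaussianBlur(im[...,1],(3,3),0)>70).astype(np.uint8); m[:,:x0]=0; m[:,x1:]=0; m[y1:]=0
    n,l,st,c=cv2.connectedComponentsWithStats(m); k=1+st[1:,4].argmax(); h=cv2.convexHull(np.argwhere(l==k)[:,::-1].astype(np.int32)); mm=np.zeros((420,560),np.uint8); cv2.fillPoly(mm,[h],1)
    print(tag,st[k],np.round(fit(p,mm.astype(float),"coaster",(.687,-.024)),4))
E
```

```text
v6 [ 354  157  102   97 7705] [ 0.6867 -0.0238  5.8168  0.9504]
v11 [ 347   41   86   91 6116] [ 0.6866 -0.0243  7.3114  0.9769]
v2 [ 306  119   67   67 3476] [ 0.6862 -0.0239  7.4524  0.9556]
```

>>> move_arm:
  commands:
    - {"grip":0.6,"translation":[1.2,-2.4,0],"spin":0}
    - {"grip":0.6,"translation":[2.8,-5.6,0],"spin":0}
    - {"grip":0.6,"translation":[4.6,-9.2,0],"spin":0}
    - {"grip":0.6,"translation":[6.4,-12.8,0],"spin":0}
    - {"grip":0.6,"translation":[8.2,-16.4,0],"spin":0}
    - {"grip":0.6,"translation":[10,-20,0],"spin":0}
    - {"grip":0.6,"translation":[11.8,-23.4,0],"spin":0}
    - {"grip":0.6,"translation":[13.6,-26.8,0],"spin":0}
    - {"grip":0.6,"translation":[15.4,-30.2,0],"spin":0}
    - {"grip":0.6,"translation":[17.2,-33.7,0],"spin":0}
    - {"grip":0.6,"translation":[18.9,-37,0],"spin":0}
    - {"grip":0.6,"translation":[20.3,-39.7,0],"spin":0}

```text
clock: 26.37
eef_pos: [0.6821, -0.0166, 0.3143]
orientation: [[0.222, 0.975, 0.001], [0.975, -0.222, -0.001], [-0.001, 0.001, -1.0]]
contact_force: [-0.9, 0.2, -0.4]
opening: 0.682
finger_force: 38.6
```

>>> move_arm:
  commands:
    - {"grip":0.6,"translation":[0.5,-1,0],"spin":0}
    - {"grip":0.6,"translation":[0.5,-1,-2.5],"spin":0}
    - {"grip":0.6,"translation":[0.5,-1,-6],"spin":0}
    - {"grip":0.6,"translation":[0.5,-1,-9.5],"spin":0}
    - {"grip":0.6,"translation":[0.5,-1,-12],"spin":0}
    - {"grip":0.6,"translation":[0.5,-1,-13.1],"spin":0}
    - {"grip":0.6,"translation":[0.5,-1,-13.4],"spin":0}
    - {"grip":0.6,"translation":[0.5,-1,-13.5],"spin":0}
    - {"grip":0.6,"translation":[0.5,-1,-13.55],"spin":0}
    - {"grip":0.6,"translation":[0.5,-1,-13.55],"spin":0}

```text
clock: 27.2
eef_pos: [0.6871, -0.0235, 0.179]
orientation: [[0.22, 0.975, 0.002], [0.975, -0.22, -0.0], [0.0, 0.002, -1.0]]
contact_force: [-0.2, 0.2, -0.7]
opening: 0.683
finger_force: 38.6
```

>>> move_arm:
  commands:
    - {"grip":0.9,"translation":[0,0,0],"spin":0}
    - {"grip":0.9,"translation":[0,0,0],"spin":0}
    - {"grip":0.9,"translation":[0,0,0],"spin":0}
    - {"grip":0.9,"translation":[0,0,2.5],"spin":0}
    - {"grip":0.9,"translation":[0,0,6.5],"spin":0}
    - {"grip":0.9,"translation":[0,0,10.5],"spin":0}
    - {"grip":0.9,"translation":[0,0,14.5],"spin":0}
    - {"grip":0.9,"translation":[-4,-3,18],"spin":0}
    - {"grip":0.9,"translation":[-8,-6,20],"spin":0}
    - {"grip":0.9,"translation":[-8,-6,20],"spin":0}
    - {"grip":0.9,"translation":[-8,-6,20],"spin":0}

```text
clock: 28.12
eef_pos: [0.6037, -0.0876, 0.3811]
orientation: [[0.225, 0.974, 0.003], [0.974, -0.225, -0.002], [-0.002, 0.003, -1.0]]
contact_force: [1.5, -0.8, 2.4]
opening: 0.904
finger_force: 0.0
```

```bash
python3 - <<'E'
from h import *
import pickle
look('v15',['dish_mid','square_seal_mid','round_seal_mid','oblong_seal_mid'])
p,im,D=pickle.load(open("v15.pkl","rb"))
for n,z,xy in(("dish_mid",.003,(.687,-.024)),("square_seal_mid",.012,(.5745,-.0944)),("round_seal_mid",.032,(.594,-.011)),("oblong_seal_mid",.012,(.612,.072))):
    for d in D[n][:1]: print(n,np.round(fit(p,d["mask"].astype(float),n,xy,np.radians([-12.5]),z=z),4))
im=env.read_camera("scene")
a=cv2.resize(im[110:330,60:460],(800,440)); cv2.imwrite('pics/final.png',a[:,:,::-1])
for n,z in(("paste_jar",.022),("paperweight",.008)):
    for c in("scene",): 
        for d in env.silhouettes(n,c)[:1]: print(n,d["centre"])
E
```

```text
dish_mid 0.65 [354.  99.] 3491 [ 0.691 -0.023]
square_seal_mid 0.69 [250. 202.] 1381 [ 0.57  -0.098]
square_seal_mid 0.18 [363. 350.] 2078 [ 0.655 -0.309]
round_seal_mid 0.56 [246. 109.] 1113 [ 0.589 -0.008]
oblong_seal_mid 0.95 [248.  19.] 1241 [0.611 0.065]
28.3667 [ 0.6071 -0.0827  0.3765] psi -12.66
dish_mid [ 0.6868 -0.0252 -9.2658  0.9712]
square_seal_mid [  0.5748  -0.095  -14.5712   0.9585]
round_seal_mid [ 0.5947 -0.0105 -3.989   0.9252]
oblong_seal_mid [  0.6133   0.0728 -11.8764   0.9721]
paste_jar [341.4, 154.2]
paperweight [249.2, 199.1]
```

View pics/v15.png

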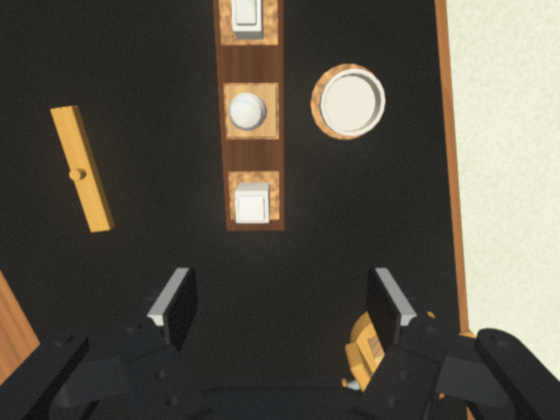

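View pics/final.png

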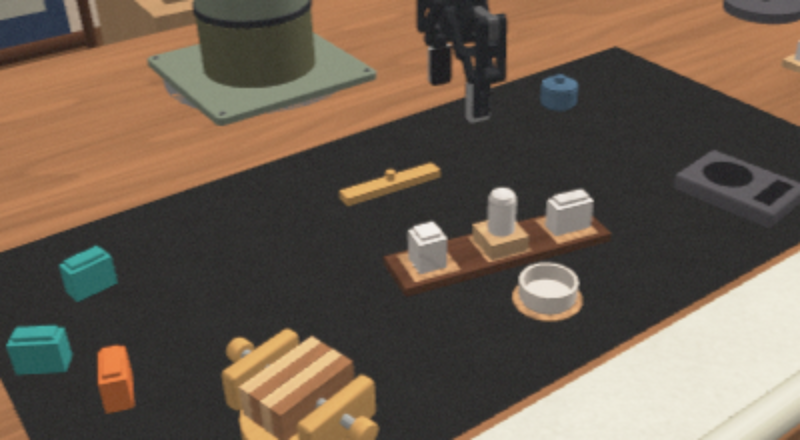

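Everything stands in place: square at (427,248) by the clamp, round on the riser at (500,215), oblong at (569,213), and the dish upright at (548,288) on the coaster. All are within about 1.5 mm, the jar and paperweight are untouched, and the arm is clear. Handing in.

```bash
python3 -c "
from station import env
print(env.sign_off())"
```

```text
the job is handed in; nothing more can be done
None
```

The seal set is laid out as asked and handed in at about 28 s of the 128 s allowed. In the last views all five pieces measured within about 2 mm of centre, nothing had toppled, and the jar and paperweight had not been moved.

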